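# Clamp the drying jar shut

## Robot

A 6-joint arm with a two-finger parallel gripper is mounted at the origin on a cart in front of the work surface, level with it; the furniture and walls round the work are solid. World frame = base frame: x ahead of the robot, y to its left, z up, the work surface at z = 0. Lengths are in m, angles in rad, forces in N, time in s.
With the tool pointing down it reaches from about 0.325 to 0.9 m from the base axis. Payload 6.1 kg.
Tool frame: the origin (TCP) lies midway between the tips of the shut fingers; the grasp point (between the pads) lies 19 mm behind it; z points along the fingers, y is the line along which they close (so a half turn about z gives the same grasp; the last joint's range is limited). The gripper opens to 85 mm and grips with 20 to 120 N. Pads are 22 mm wide; open, the fingers measure 114 mm over their backs; the gripper's body (76 mm by 85 mm) begins 54 mm behind the grasp point. The pads swing forward as they close: fully open they stand 13 mm farther back than shut.
Start: joints at [1.155, 0.22, 1.526, -0, 1.395, -0.126], TCP at [0.179, 0.599, 0.231] pointing down, gripper open.
Joint ranges: [-2.98, 2.98], [-0.91, 2.08], [0.09, 2.57], [-1.24, 4.39], [0.2, 2.65], [-2.68, 2.68]. Speed limits (rad/s): [2.57, 2.57, 3.01, 3.14, 3.14, 3.14].

## Interface

Orientations are given as a 3x3 rotation matrix whose columns are the frame's x, y, z axes.
In Python, from cell import readout, viewer, job gives the robot as it stands.
- The arm moves only by the tool step_arm, never from a script. Its argument "series" is a list that holds one entry, the list of rows, each a list of 7 numbers: the shift along the tool's x, y, z in mm, then the turn, a rotation vector about the tool's x, y, z in degrees, then the opening, from 0 (shut) to 1 (fully open). In form: [[[dx, dy, dz, wx, wy, wz, grip], ...]]. A call has 1 to 12 rows; each row shifts and turns the commanded pose from where the row before left it, along the tool's axes as they then stand; what a row does not reach is not made up. A row lasts 1/8 s, in which the tool goes at most 62.5 mm and 10.7 degrees, less where a joint would pass 70% of its speed; a pose out of reach is approached as far as the arm can. A call is refused whole if a number of a shift passes 62.5 or a number of a turn 10.7, either way. A call with a gripper value outside its range is refused whole. The fingers move at their own pace and stop on an object; the grip force is fixed at half the most. Time passes only in rows, so rows that do not move let the fingers close. It gives the time, the measured TCP pose, the force, the opening and the grip force at its end, in the units of the state.
- readout.get_obs(): the state, without advancing time (a new reading comes with each control period).
- viewer.snapshot(name): name is "side" or "top"; returns (picture, depth): 384x512x3 uint8, red, green, blue; 384x512 float32, m along the optical axis (not along the pixel's ray), 0 where there is no reading.
- viewer.get_calibration(name): a dict with "fx", "fy", "cx", "cy" (pixels), "k1" (the pictures are not rectified: a ray, as slopes to the right and down, at radius r is drawn at 1 + k1 r^2 times it, then the intrinsics apply), "R" (3x3) and "t" (3): a world point X has camera coordinates R X + t. Camera axes: x right, y down, z forward; pixel columns grow to the right and rows downward; lengths in m; the calibration is good to about 2 mm. A picture is of the moment at which its call begins. get_calibration takes no time and is no camera call.
- job.sign_off(): hands the job in; it is judged then, once.
The state is a dict: "t": time; "q": joint angles; "dq": joint speeds; "tau": joint torques, N m; "tcp_pos": TCP position; "tcp_rot": TCP orientation; "ft_force": force on the tool from outside, world axes, zero at the start; "wrist_torque": the same for the moment, N m; "width": opening from 0.0 (shut) to 1.0 (fully open); "grasp_force": force on a finger pad.
Only numpy, scipy, OpenCV 4.12 (cv2) and the standard library are available. Lean on these libraries where they do the work, as an engineer would, in place of code of your own. Each camera call takes 0.05 s, during which the arm holds its last target. There are 200 camera calls.

## Task

The dish of powder is in the small drying jar and the lid is on, but the lid is not yet clamped. With a finger, swing the clamp strap over the lid until its slotted end is fully home round the stud, then push the cam lever all the way down so that the strap presses the lid onto its seal. Push gently and grip nothing, and leave the flask, the beaker and the bottle near the jar where they stand.

Things in the scene. Friction and masses are not known exactly. Their poses are not given: they have to be found in the camera images.
- drying_jar: Clear jar, 102 mm in diameter, on a grey foot screwed to the worktop. Origin: centre of the foot's underside; z up. A steel post on its +x side carries the swing strap; a thinner stud on its -x side carries the cam lever (each 85 mm from the jar's axis). Flat metal lid 118 mm in diameter, top at z = 100 mm; a brass stopcock on it at y = -43 mm reaches z = 124 mm. Axes x, y below are the jar's.
- strap_pivot (a point): Point on the strap's upright axis (the post), at the strap's underside: jar frame x = +85, y = 0, z = 112 mm. The nut above it reaches z = 132 mm.
- clamp_strap (a joint): Angle of the swing strap about its post, rad. 0: shut, lying over the lid from post to stud (along -x), the stud in the end of its slot, a firm stop. Grows as its free end swings level from -x towards +y (1.57: along +y). Starts open; shut it by pushing the lip on its open side round towards the stud. Light friction (about 1 N at mid-length); stays where it is left.
- strap_lip (a point): Point to push: outer face of the upright lip on the strap's open side, 85 mm from the post's axis, 12 mm above the strap's underside. The strap is a steel channel 28 mm wide; its lips run from 22 to 126 mm from the post's axis, z = 112 to 132 mm. The flat slotted end, 34 mm wide, reaches 191 mm. A rubber foot under its middle just clears the lid.
- lever_pin (a point): Centre of the level pin about which the cam lever turns, on top of the stud: jar frame x = -85, y = 0, z = 140 mm. The pin runs along the jar's x.
- cam_lever (a joint): Angle of the cam lever, rad. 0: raised, its handle leaning towards +y at 1.2 rad (69 degrees) above level. 1.2: fully down, handle level along +y, a firm stop. The handle is (1.2 - value) above level. It stays where it is left, takes 3 to 4 N at its end while it clamps, and stays down by itself. It must stay up until the strap is home.
- lever_end (a point): Point to press: on the upper face of the lever's flat black handle, 80 mm from the pin. The lever ends 101 mm from the pin; the handle is 22 mm wide along the pin and 10 mm thick.
- jar_lid (a joint): How far the lid is pressed down onto its seal, m. 0: unclamped; about 0.0013: clamped.
- near_flask: Loose glass conical flask, 68 mm in diameter, 127 mm tall, beside the jar. Origin: centre of its underside. Not to be disturbed.
- near_beaker: Loose small glass beaker, 58 mm in diameter, 71 mm tall, near the jar. Origin: centre of its underside. Not to be disturbed.
- near_bottle: Loose small white plastic bottle, 52 mm in diameter, 113 mm tall, near the jar. Origin: centre of its underside. Not to be disturbed.

How it is judged:
On the way, in this order (a step that is already met when the one before it is completed fails the run):
1. the strap is swung home on its stud while the cam lever is still up (value of joint clamp_strap below 0.06 rad and value of joint cam_lever below 0.6 rad), for 0.2 s.
2. the cam lever is pushed fully down and the lid is pressed onto its seal (value of joint cam_lever above 1.1 rad and value of joint clamp_strap below 0.06 rad and value of joint jar_lid above 0.0008 m), for 0.2 s.
At the end, for the whole second after the job is handed in: The strap is home (within 0.06 rad of shut), the cam lever is fully down (1.1 rad or more of 1.2) and at rest, the lid is pressed at least 0.8 mm onto its seal, and the flask, beaker and bottle stand at rest within 20 mm of where they stood (all of step 2 and velocity of joint cam_lever between -0.05 and 0.05 rad/s and distance of each of near_flask, near_beaker, near_bottle from where it was at the start of the episode below 0.02 m and linear speed of each of near_flask, near_beaker, near_bottle below 0.03 m/s); the robot touches nothing.
It fails at once if the cam lever is pushed down while the strap is not home on its stud (value of joint cam_lever above 0.6 rad and value of joint clamp_strap above 0.12 rad).
It fails at once if the conical flask is lifted, tipped or pushed more than 20 mm (distance of near_flask from where it was at the start of the episode above 0.02 m or angle between near_flask's own z axis and vertical above 0.3 rad).
It fails at once if the small beaker is lifted, tipped or pushed more than 20 mm (distance of near_beaker from where it was at the start of the episode above 0.02 m or angle between near_beaker's own z axis and vertical above 0.3 rad).
It fails at once if the small white bottle is lifted, tipped or pushed more than 20 mm (distance of near_bottle from where it was at the start of the episode above 0.02 m or angle between near_bottle's own z axis and vertical above 0.3 rad).
It fails at once if the strap or the lever is gripped or forced on its way: the fingers press on the jar or its clamp with more than 30 N before the moving part nears its stop (contact force between the fingers and drying_jar above 30 N and (value of joint clamp_strap above 0.15 rad or value of joint cam_lever between 0.2 and 1 rad)).
It also fails if it takes over 48 s, if anything falls off the work surface, if the arm or the gripper's body presses on something with over 40 N, if the wrist force passes 120 N, or if a joint passes its speed limit or range.

## Working session

There is one attempt and no reset: what is moved stays moved. The work goes in short steps, Python scripts to look and compute and a tool call to move; the robot and the scene stay as the last step left them, time stands still between calls to the robot, and variables do not carry over. Pictures are saved under pics/ and viewed, at most 10 in all, crops included, and the job is handed in when it is done.

Besides the shell and the picture viewer there is one more tool, called after "Request:" as name([rows], argument=value, ...), one row to a line, values as JSON. step_arm: Moves the arm, as the interface text tells. Its arguments: {"type":"object","properties":{"series":{"type":"array","items":{"type":"array","items":{"type":"array","items":{"type":"number"}}}}},"required":["series"]}

```bash
mkdir -p pics
cat > h.py <<'E'
import numpy as np,cv2
from cell import readout,viewer,job
def px2ray(c,u,v):
    K=np.array([[c['fx'],0,c['cx']],[0,c['fy'],c['cy']],[0,0,1.]])
    p=cv2.undistortPoints(np.array([[[u,v]]],float),K,np.array([c['k1'],0,0,0.]))[0,0]
    R=np.array(c['R']);t=np.array(c['t'])
    return -R.T@t, R.T@np.array([p[0],p[1],1.])
def onplane(c,u,v,z):
    o,d=px2ray(c,u,v);return o+d*(z-o[2])/d[2]
def atdepth(c,u,v,dep):
    o,d=px2ray(c,u,v);return o+d*dep
def proj(c,X):
    K=np.array([[c['fx'],0,c['cx']],[0,c['fy'],c['cy']],[0,0,1.]])
    return cv2.projectPoints(np.array(X,float).reshape(-1,1,3),cv2.Rodrigues(np.array(c['R'],float))[0],np.array(c['t'],float),K,np.array([c['k1'],0,0,0.]))[0][:,0]
E
python3 - <<'E'
from h import *
for n in('side','top'):
    p,d=viewer.snapshot(n);cv2.imwrite(f'pics/{n}0.png',cv2.resize(p[:,:,::-1],None,fx=1.5,fy=1.5));np.savez(f'{n}0.npz',p=p,d=d)
    c=viewer.get_calibration(n);print(n,c)
o=readout.get_obs();print(o['t'],o['tcp_rot'],o['tcp_pos'])
E
```

```text
side {'fx': 481.75772324870815, 'fy': 481.75772324870815, 'cx': 257.920510036878, 'cy': 190.87422784155527, 'k1': -0.10051398510425284, 'R': array([[ 0.91200109, -0.40998271,  0.01296867],
       [-0.24584702, -0.57164525, -0.78280326],
       [ 0.32834928,  0.71072912, -0.62213412]]), 't': array([-0.44407464,  0.24875132,  1.11027069])}
top {'fx': 363.91428451966766, 'fy': 363.91428451966766, 'cx': 257.0562403224459, 'cy': 191.06170293894007, 'k1': -0.1189722215910096, 'R': array([[ 0.02714162, -0.99915542,  0.03085106],
       [-0.9959074 , -0.02968918, -0.08536391],
       [ 0.08620776, -0.02840789, -0.99587209]]), 't': array([-0.00280948,  0.51578885,  1.03129193])}
0.1 [[-9.58297606e-01  2.85771246e-01 -7.02119494e-04]
 [ 2.85772027e-01  9.58296297e-01 -1.59856237e-03]
 [ 2.16015353e-04 -1.73254460e-03 -9.99998476e-01]] [0.17838568 0.59843417 0.23030615]
```

View pics/top0.png

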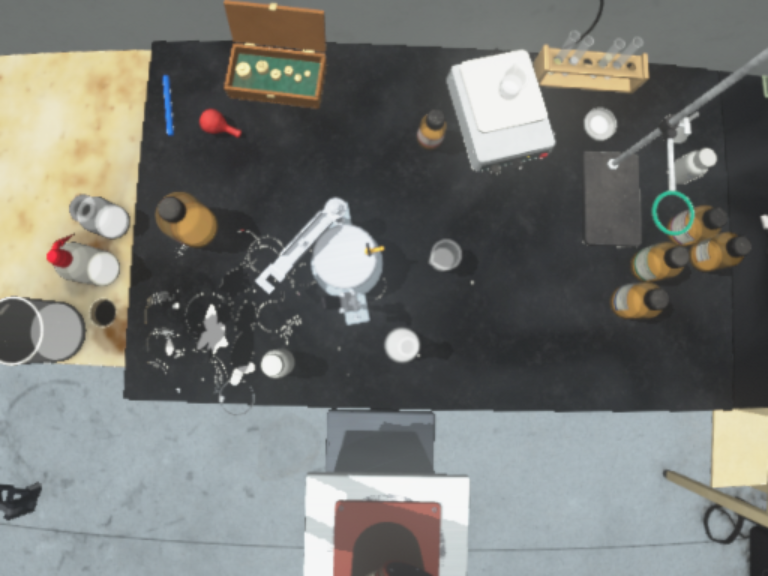

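View pics/side0.png

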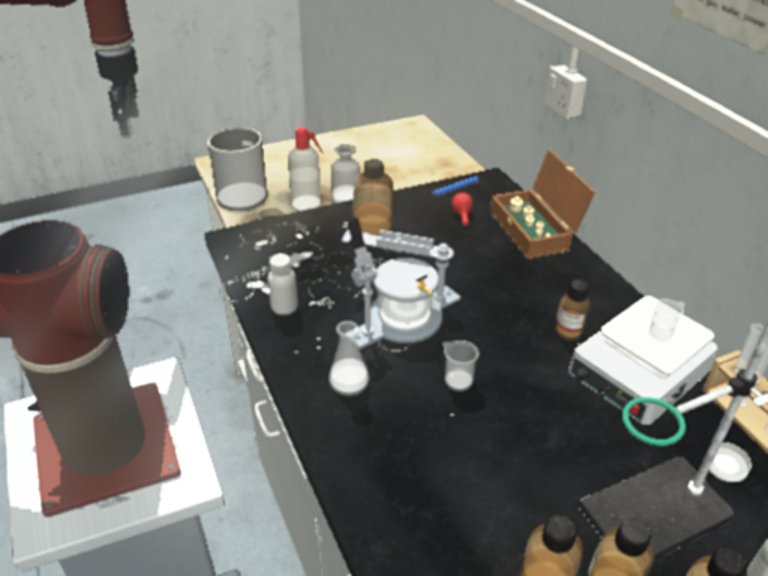

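The top view (1.5x) shows the post near (337,208), lid at (347,260), stud and lever near (353,305), and the strap running out to (267,283). The flask is at (402,345), the bottle at (277,363) and the beaker at (445,255). The side view agrees: jar in the centre, bottle to its left, flask in front, beaker to the right.

Run:
```python
from h import *
z=np.load('top0.npz');p,d=z['p'],z['d'];c=viewer.get_calibration('top')
crop=p[110:270,150:320,::-1]
cv2.imwrite('pics/crop.png',cv2.resize(crop,None,fx=3.7,fy=3.7,interpolation=cv2.INTER_CUBIC)[:600])
for n,u,v,h in[('post',337,208,.132),('lid',347,260,.1),('stud',353,300,.14),('end',267,283,.114),('flask',402,345,.127),('bottle',277,363,.113),('beaker',445,255,.071)]:
    u/=1.5;v/=1.5
    P=onplane(c,u,v,h);dd=d[int(v),int(u)]
    print(n,P.round(3),atdepth(c,u,v,dd).round(3))
# heightmap points
us,vs=np.meshgrid(np.arange(150,320),np.arange(110,270))
K=np.array([[c['fx'],0,c['cx']],[0,c['fy'],c['cy']],[0,0,1.]])
q=cv2.undistortPoints(np.stack([us.ravel(),vs.ravel()],1).astype(float)[:,None],K,np.array([c['k1'],0,0,0.]))[:,0]
D=d[110:270,150:320].ravel()
W=(np.c_[q,np.ones(len(q))]*D[:,None]-c['t'])@np.array(c['R'])
np.save('W.npy',np.c_[W,us.ravel(),vs.ravel()])
ctr=onplane(c,347/1.5,260/1.5,.1)
near=np.hypot(*(W[:,:2]-ctr[:2]).T)<.2
W=W[near]
l=W[(abs(W[:,2]-.1)<.006)]
print('lid',len(l),np.median(l,0))
cc,r=cv2.minEnclosingCircle(l[np.hypot(*(l[:,:2]-ctr[:2]).T)<.07][:,:2].astype(np.float32));print(cc,r)
hi=W[W[:,2]>.137];print('high');print(hi.round(3))
```

```text
post [0.642 0.104 0.132] [0.642 0.104 0.13 ]
lid [0.555 0.085 0.1  ] [0.555 0.085 0.099]
stud [0.481 0.07  0.14 ] [0.48  0.07  0.149]
end [0.508 0.223 0.114] [0.508 0.223 0.114]
flask [ 0.406 -0.016  0.127] [ 0.404 -0.023  0.024]
bottle [0.369 0.2   0.113] [0.368 0.201 0.111]
beaker [ 0.574 -0.096  0.071] [ 0.583 -0.104  0.006]
lid 1425 [0.55937944 0.08962106 0.09994803]
(0.5665637254714966, 0.08747468888759613) 0.06367313861846924
high
[[0.425 0.042 1.071]
 [0.425 0.042 1.071]
 [0.425 0.042 1.071]
 ...
 [0.425 0.042 1.071]
 [0.425 0.042 1.071]
 [0.425 0.042 1.071]]
```

View pics/crop.png

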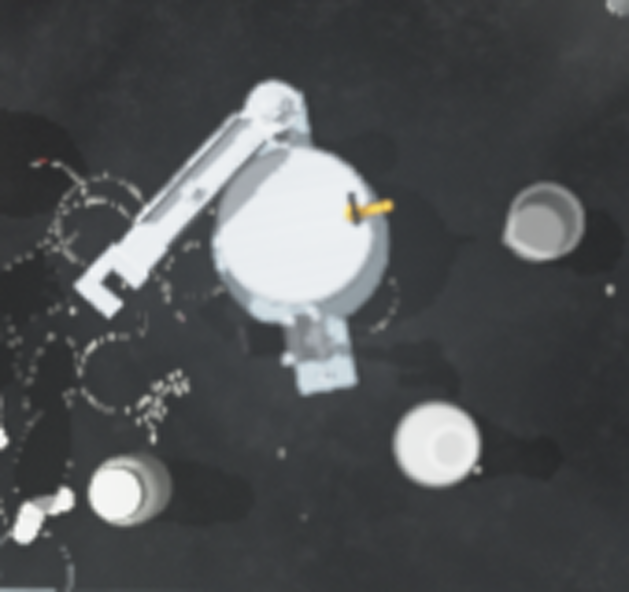

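The crop (3.7x, offset 150,110) shows the nut at (275,105), the lid around (299,228), the strap out to (100,290), and the lever head near (310,338). The bottle cap is at (117,494), the flask at (437,445) and the beaker at (545,222).

Run:
```python
from h import *
c=viewer.get_calibration('top');W=np.load('W.npy');ok=(W[:,2]<.3);W=W[ok]
def near(P,r): return np.hypot(W[:,0]-P[0],W[:,1]-P[1])<r
hi=W[(W[:,2]>.137)&near((.48,.075),.07)]
print('lever',len(hi),hi[np.argsort(-hi[:,2])][:25].round(3))
print('lever mean',hi.mean(0).round(3))
n=W[(abs(W[:,2]-.13)<.006)&near((.642,.104),.022)];print('nut',len(n),n.mean(0).round(3))
l=W[(abs(W[:,2]-.1)<.004)&near((.56,.09),.075)]
m=np.zeros((384,512),np.uint8);m[l[:,4].astype(int),l[:,3].astype(int)]=255
k=max(cv2.findContours(m,0,1)[0],key=cv2.contourArea);h=cv2.convexHull(k)[:,0]
H=np.array([onplane(c,u,v,.1)[:2] for u,v in h])
A=np.c_[2*H,np.ones(len(H))];s=np.linalg.lstsq(A,(H**2).sum(1),rcond=None)[0];print('lid fit',s[:2],np.sqrt(s[2]+s[0]**2+s[1]**2))
st=W[(abs(W[:,2]-.118)<.02)&near((.575,.16),.12)&(W[:,2]>.106)]
st=st[(st[:,1]>.115)];print('strap',len(st)); q=cv2.fitLine(st[:,:2].astype(np.float32),2,0,.01,.01).ravel();print(q,np.degrees(np.arctan2(q[1],q[0])))
b=W[(abs(W[:,2]-.111)<.008)&near((.37,.2),.04)];print('bottle',b.mean(0).round(3))
# side: lever
z=np.load('side0.npz');p,d=z['p'],z['d']
cv2.imwrite('pics/sidecrop.png',cv2.resize(p[140:260,200:330,::-1],None,fx=5,fy=5,interpolation=cv2.INTER_CUBIC))
```

```text
lever 275 [[4.67e-01 1.09e-01 2.34e-01 2.17e+02 2.03e+02]
 [4.65e-01 1.09e-01 2.33e-01 2.17e+02 2.04e+02]
 [4.72e-01 1.09e-01 2.33e-01 2.17e+02 2.01e+02]
 [4.72e-01 1.12e-01 2.32e-01 2.16e+02 2.01e+02]
 [4.69e-01 1.10e-01 2.32e-01 2.17e+02 2.02e+02]
 [4.67e-01 1.14e-01 2.32e-01 2.15e+02 2.03e+02]
 [4.76e-01 1.12e-01 2.32e-01 2.16e+02 1.99e+02]
 [4.65e-01 1.14e-01 2.32e-01 2.15e+02 2.04e+02]
 [4.72e-01 1.14e-01 2.32e-01 2.15e+02 2.01e+02]
 [4.74e-01 1.14e-01 2.32e-01 2.15e+02 2.00e+02]
 [4.62e-01 1.14e-01 2.32e-01 2.15e+02 2.05e+02]
 [4.76e-01 1.10e-01 2.31e-01 2.17e+02 1.99e+02]
 [4.63e-01 1.09e-01 2.31e-01 2.17e+02 2.05e+02]
 [4.62e-01 1.12e-01 2.31e-01 2.16e+02 2.05e+02]
 [4.74e-01 1.10e-01 2.31e-01 2.17e+02 2.00e+02]
 [4.65e-01 1.07e-01 2.31e-01 2.18e+02 2.04e+02]
 [4.67e-01 1.12e-01 2.31e-01 2.16e+02 2.03e+02]
 [4.79e-01 1.12e-01 2.31e-01 2.16e+02 1.98e+02]
 [4.76e-01 1.17e-01 2.31e-01 2.14e+02 1.99e+02]
 [4.74e-01 1.12e-01 2.31e-01 2.16e+02 2.00e+02]
 [4.79e-01 1.15e-01 2.31e-01 2.15e+02 1.98e+02]
 [4.65e-01 1.12e-01 2.31e-01 2.16e+02 2.04e+02]
 [4.69e-01 1.12e-01 2.31e-01 2.16e+02 2.02e+02]
 [4.63e-01 1.07e-01 2.31e-01 2.18e+02 2.05e+02]
 [4.69e-01 1.14e-01 2.31e-01 2.15e+02 2.02e+02]]
lever mean [4.74000e-01 8.80000e-02 1.83000e-01 2.27349e+02 2.01444e+02]
nut 45 [6.44000e-01 1.07000e-01 1.29000e-01 2.23467e+02 1.37867e+02]
lid fit [0.56121167 0.08853388] 0.05783191237207769
strap 778
[ 0.7693042  -0.63888264  0.5707298   0.17243227] -39.70855
bottle [3.66000e-01 2.10000e-01 1.13000e-01 1.80953e+02 2.42795e+02]
```

View pics/sidecrop.png

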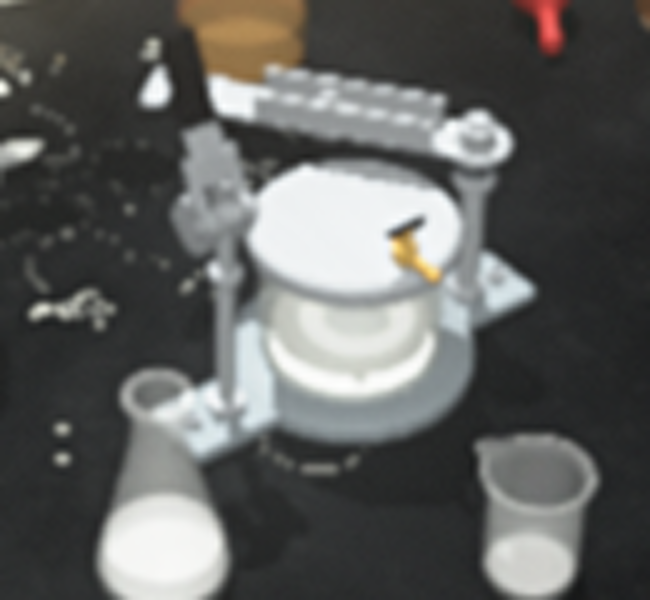

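Lid fit r = 57.8 mm (59 expected) and post–lid distance 85 mm. The lever tip lies where it should, so the jar yaw is about 12.6° and the strap starts about 52° open. I'll shut the fingers and move to the open side of the strap.

Request:
step_arm([
  [[-44,-22,0,0,0,0,0],[-44,-22,0,0,0,0,0],[-44,-22,0,0,0,0,0],[-44,-22,0,0,0,0,0],[-44,-22,0,0,0,0,0],[-44,-22,0,0,0,0,0],[-44,-22,0,0,0,0,0],[-44,-22,0,0,0,0,0],[-44,-22,0,0,0,0,0],[-44,-22,0,0,0,0,0],[-44,-22,0,0,0,0,0],[-41,-22,0,0,0,0,0]],
])

```text
t: 1.6
tcp_pos: [0.6071, 0.1946, 0.2307]
tcp_rot: [[-0.958, 0.286, -0.001], [0.286, 0.958, -0.0], [0.001, -0.0, -1.0]]
ft_force: [-0.4, 1.3, 0.6]
width: 0.006
grasp_force: 0.0
```

Request:
step_arm([
  [[0,0,0,0,0,8,0],[0,0,0,0,0,8,0],[0,0,0,0,0,7,0],[0,0,0,0,0,0,0],[0,0,0,0,0,0,0]],
])

```text
t: 2.22
tcp_pos: [0.6061, 0.1959, 0.231]
tcp_rot: [[-0.772, 0.636, -0.001], [0.636, 0.772, -0.0], [0.0, -0.0, -1.0]]
ft_force: [-0.2, 0.8, 0.3]
width: 0.0
grasp_force: 0.0
```

```bash
cat >> h.py <<'E'
post=np.array([.644,.107])
def rel(ang=140.3):
    o=readout.get_obs();P=o['tcp_pos'];R=np.array(o['tcp_rot']);s=np.radians(ang)
    e=np.array([np.cos(s),np.sin(s)]);n=np.array([np.sin(s),-np.cos(s)])
    print('t',o['t'],'tcp',P.round(4),'xdeg',np.degrees(np.arctan2(R[1,0],R[0,0])).round(1),'f',np.round(o['ft_force'],1),'w',o['width'])
    print('along',(P[:2]-post)@e,'out',(P[:2]-post)@n)
E
python3 - <<'E'
from h import *
rel()
for n,a in(('top',(80,230,130,330)),('side',(80,240,190,350))):
    p,d=viewer.snapshot(n);cv2.imwrite(f'pics/{n}1.png',cv2.resize(p[a[0]:a[1],a[2]:a[3],::-1],None,fx=3.5,fy=3.5,interpolation=cv2.INTER_CUBIC))
E
python3 -c "
import cv2,numpy as np
a=cv2.imread('pics/top1.png');b=cv2.imread('pics/side1.png')
h=min(a.shape[0],b.shape[0]);c=np.hstack([a[:h],b[:h]]);f=800/c.shape[1];cv2.imwrite('pics/both1.png',cv2.resize(c,None,fx=f,fy=f))"
```

```text
t 2.225 tcp [0.6061 0.1959 0.231 ] xdeg 140.5 f [-0.2  0.8  0.3] w 0.00011117995621595951
along 0.08597649547991411 out 0.04419223009083819
```

View pics/both1.png

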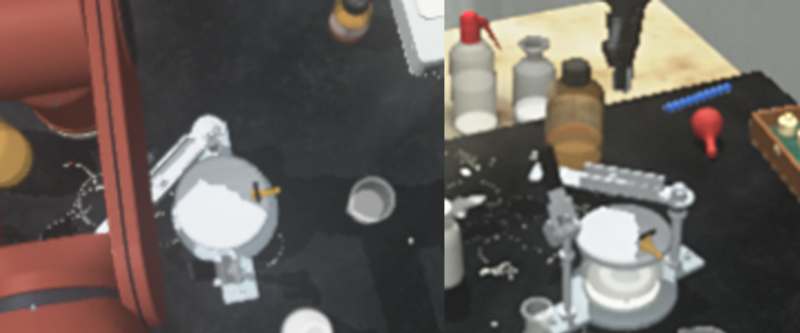

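The crops show the strap, lever and glassware unmoved, with the arm left of the jar and the finger tip hanging over the strap's open side at (620,85). Next I'll lower the tip to z≈0.119 and close the gap slowly.

Request:
step_arm([
  [[0,0,30,0,0,0,0],[0,0,30,0,0,0,0],[0,0,30,0,0,0,0],[0,0,22,0,0,0,0],[0,0,0,0,0,0,0],[0,0,0,0,0,0,0]],
])

```text
t: 3.08
tcp_pos: [0.6069, 0.1961, 0.1204]
tcp_rot: [[-0.771, 0.637, 0.001], [0.637, 0.771, 0.0], [-0.001, 0.001, -1.0]]
ft_force: [1.1, -0.4, -0.2]
width: -0.001
grasp_force: 0.0
```

Request:
step_arm([
  [[0,-4,0,0,0,0,0],[0,-4,0,0,0,0,0],[0,-4,0,0,0,0,0],[0,-4,0,0,0,0,0],[0,-4,0,0,0,0,0],[0,0,0,0,0,0,0]],
])

```text
t: 3.82
tcp_pos: [0.5933, 0.1801, 0.1192]
tcp_rot: [[-0.77, 0.638, -0.0], [0.638, 0.77, -0.0], [-0.0, -0.0, -1.0]]
ft_force: [-0.3, -0.1, 0.2]
width: 0.001
grasp_force: 0.0
```

Run:
```python
from h import *
rel()
p,d=viewer.snapshot('side');cv2.imwrite('pics/side2.png',cv2.resize(p[110:240,190:350,::-1],None,fx=4,fy=4,interpolation=cv2.INTER_CUBIC))
```

```text
t 3.825 tcp [0.5933 0.1801 0.1192] xdeg 140.4 f [-0.3 -0.1  0.2] w 0.0007038016951954321
along 0.08574100072869581 out 0.023878375465377986
```

View pics/side2.png

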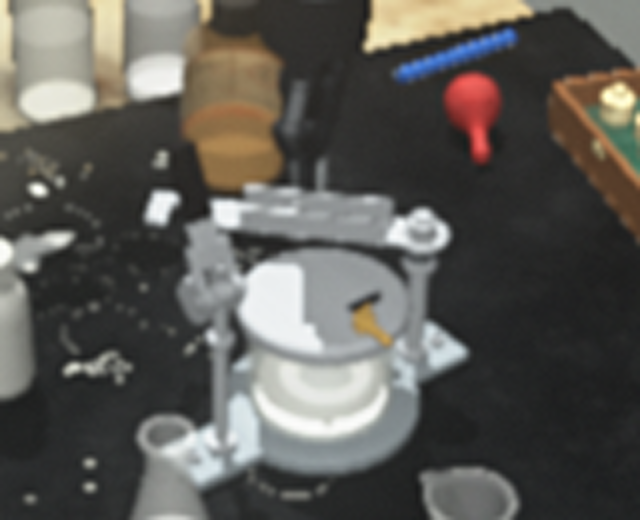

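The side crop shows the finger tips at (310,180) right behind the strap's open lip, with no contact yet. I'll now swing in an arc about the post.

Request:
step_arm([
  [[1.5,-6,0,0,0,-4,0],[1.5,-6,0,0,0,-4,0],[1.5,-6,0,0,0,-4,0],[1.5,-6,0,0,0,-4,0],[1.5,-6,0,0,0,-4,0],[1.5,-6,0,0,0,-4,0]],
])

```text
t: 4.62
tcp_pos: [0.5683, 0.1538, 0.1194]
tcp_rot: [[-0.964, 0.267, 0.001], [0.267, 0.964, 0.0], [-0.001, 0.0, -1.0]]
ft_force: [0.9, 0.6, 0.2]
width: -0.003
grasp_force: 0.4
```

Request:
step_arm([
  [[1.5,-6,0,0,0,-4,0],[1.5,-6,0,0,0,-4,0],[1.5,-6,0,0,0,-4,0],[1.5,-6,0,0,0,-4,0],[0,0,0,0,0,0,0]],
])

```text
t: 5.25
tcp_pos: [0.5582, 0.1309, 0.1192]
tcp_rot: [[-1.0, -0.006, -0.0], [-0.006, 1.0, -0.0], [0.0, -0.0, -1.0]]
ft_force: [0.2, 0.1, -0.8]
width: 0.002
grasp_force: 0.0
```

Run:
```python
from h import *
rel(180.3)
p,d=viewer.snapshot('side');cv2.imwrite('pics/side3.png',cv2.resize(p[110:240,190:350,::-1],None,fx=4,fy=4,interpolation=cv2.INTER_CUBIC))
```

```text
t 5.25 tcp [0.5582 0.1309 0.1192] xdeg -179.7 f [ 0.2  0.1 -0.8] w 0.0015664553497548462
along 0.08570670566438798 out 0.024332522080090343
```

View pics/side3.png

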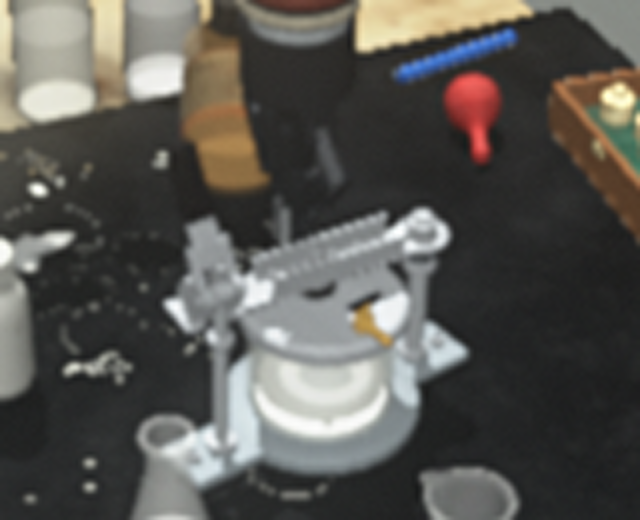

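The strap has followed the finger and its slotted end at (200,295) is nearing the stud, with the lever still up. I'll finish with slower rows.

Request:
step_arm([
  [[0.8,-3,0,0,0,-2,0],[0.8,-3,0,0,0,-2,0],[0.8,-3,0,0,0,-2,0],[0.8,-3,0,0,0,-2,0],[0.8,-3,0,0,0,-2,0],[0,0,0,0,0,0,0]],
])

```text
t: 6.05
tcp_pos: [0.5556, 0.1189, 0.1194]
tcp_rot: [[-0.984, -0.18, 0.001], [-0.18, 0.984, 0.005], [-0.002, 0.005, -1.0]]
ft_force: [1.1, 9.8, -1.2]
width: 0.002
grasp_force: 4.8
```

Request:
step_arm([
  [[0,-1.5,0,0,0,-1,0],[0,-1.5,0,0,0,-1,0],[0,-1,0,0,0,0,0],[0,0,0,0,0,0,0]],
])

```text
t: 6.55
tcp_pos: [0.5553, 0.1182, 0.1193]
tcp_rot: [[-0.977, -0.214, -0.001], [-0.214, 0.977, 0.01], [-0.001, 0.01, -1.0]]
ft_force: [-2.3, 21.6, 1.1]
width: -0.002
grasp_force: 10.7
```

Run:
```python
from h import *
rel(192.6)
p,d=viewer.snapshot('side');q,_=viewer.snapshot('top')
a=cv2.resize(p[140:220,205:305,::-1],(500,400),interpolation=cv2.INTER_CUBIC);b=cv2.resize(q[125:225,190:265,::-1],(300,400),interpolation=cv2.INTER_CUBIC)
cv2.imwrite('pics/b4.png',np.hstack([a,b]))
```

```text
t 6.55 tcp [0.5553 0.1182 0.1193] xdeg -167.6 f [-2.3 21.6  1.1] w -0.0020748337100856143
along 0.08417298580957328 out 0.030261122950840113
```

View pics/b4.png

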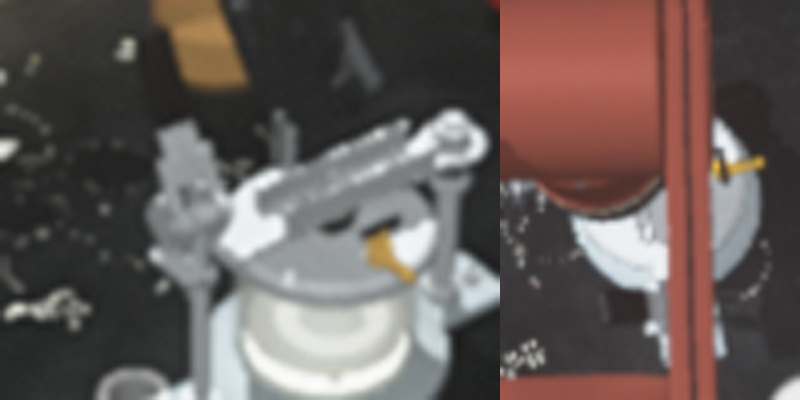

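The side crop shows the slotted end at (235,220) beside the stud head at (195,210), and the lips running up to the nut at (450,130). I'll compare the lip ends with the projections to get the strap's angle.

Run:
```python
from h import *
c=viewer.get_calibration('side')
for deg in(0,5,10):
    s=np.radians(192.6-deg);e=np.array([np.cos(s),np.sin(s)]);n=np.array([np.sin(s),-np.cos(s)])
    P=[[*(post+e*a+n*o),z] for a,o,z in((.126,.014,.132),(.126,-.014,.132),(.022,.014,.132),(.022,-.014,.132),(.191,.017,.114),(.191,-.017,.114),(0,0,.132))]
    print(deg,((proj(c,P)-[205,140])*5).round(0).tolist())
for n,P in(('stud',[.478,.07,.114]),('pin',[.478,.07,.14])):print(n,((proj(c,[P])-[205,140])*5).round())
print('tip',((proj(c,[readout.get_obs()['tcp_pos']])-[205,140])*5).round())
```

```text
0 [[249.0, 187.0], [281.0, 214.0], [402.0, 120.0], [435.0, 145.0], [144.0, 256.0], [182.0, 290.0], [450.0, 119.0]]
5 [[239.0, 176.0], [267.0, 204.0], [402.0, 118.0], [431.0, 144.0], [130.0, 239.0], [162.0, 274.0], [450.0, 119.0]]
10 [[231.0, 165.0], [255.0, 193.0], [402.0, 116.0], [427.0, 143.0], [118.0, 221.0], [145.0, 257.0], [450.0, 119.0]]
stud [[196. 258.]]
pin [[196. 218.]]
tip [[293. 164.]]
```

The lip ends, about (262,185) and (268,212), fit a strap angle of 0–3°, and a firm stop gave 21 N, which fits it being home. I'll back off and rise clear of the lever, then check.

Request:
step_arm([
  [[0,8,0,0,0,0,0],[0,10,0,0,0,0,0],[0,10,-10,0,0,0,0],[0,0,-40,0,0,0,0],[0,0,-40,0,0,0,0],[0,0,-40,0,0,0,0],[0,0,-35,0,0,0,0],[0,0,0,0,0,0,0],[0,0,0,0,0,0,0]],
])

```text
t: 7.78
tcp_pos: [0.5499, 0.1395, 0.2841]
tcp_rot: [[-0.977, -0.214, -0.0], [-0.214, 0.977, -0.0], [0.0, -0.0, -1.0]]
ft_force: [-0.4, -0.1, -1.0]
width: 0.002
grasp_force: 0.0
```

Run:
```python
from h import *
rel(192.6)
c=viewer.get_calibration('side')
p,d=viewer.snapshot('side')
np.savez('side5.npz',p=p,d=d)
cv2.imwrite('pics/s5.png',cv2.resize(p[135:215,215:310,::-1],None,fx=7,fy=7,interpolation=cv2.INTER_CUBIC))
v,u=np.mgrid[135:215,205:310];K=np.array([[c['fx'],0,c['cx']],[0,c['fy'],c['cy']],[0,0,1.]])
q=cv2.undistortPoints(np.stack([u.ravel(),v.ravel()],1).astype(float)[:,None],K,np.array([c['k1'],0,0,0.]))[:,0]
W=(np.c_[q,np.ones(len(q))]*d[135:215,205:310].ravel()[:,None]-c['t'])@np.array(c['R'])
ex=np.array([.976,.218]);ey=np.array([-.218,.976]);J=np.c_[(W[:,:2]-[.561,.0885])@ex,(W[:,:2]-[.561,.0885])@ey,W[:,2]]
for lo in range(-110,60,15):
    m=(J[:,0]*1e3>lo)&(J[:,0]*1e3<lo+15)&(J[:,2]>.108)&(J[:,2]<.134)&(abs(J[:,1])<.04)
    if m.any():print(lo,m.sum(),(J[m][:,1].min()*1e3).round(1),(J[m][:,1].max()*1e3).round(1),(np.median(J[m],0)*1e3).round(1))
```

```text
t 7.775 tcp [0.5499 0.1395 0.2841] xdeg -167.6 f [-0.4 -0.1 -1. ] w 0.0022060297661163734
along 0.08477882800388745 out 0.052217519414607956
-110 66 -15.1 28.3 [-98.7   5.4 119.2]
-95 38 -14.4 10.1 [-86.7   0.2 118.7]
-80 43 -15.9 26.5 [-72.4  -1.7 117.8]
-65 36 -14.0 15.8 [-5.62e+01  1.00e-01  1.17e+02]
-50 59 -13.4 20.9 [-39.    2.2 117.9]
-35 61 -13.6 19.2 [-27.    8.5 122.6]
-20 62 -36.0 17.6 [-12.5  -6.  122.7]
-5 71 -39.7 17.5 [  1.3  -8.  123.9]
10 53 -38.4 18.6 [ 17.6  -7.1 124.4]
25 60 -12.8 18.7 [ 32.6  10.3 122.7]
40 55 -12.6 18.7 [ 47.4   7.8 123.2]
55 41 -13.4 18.1 [ 59.4   9.3 121. ]
```

View pics/s5.png

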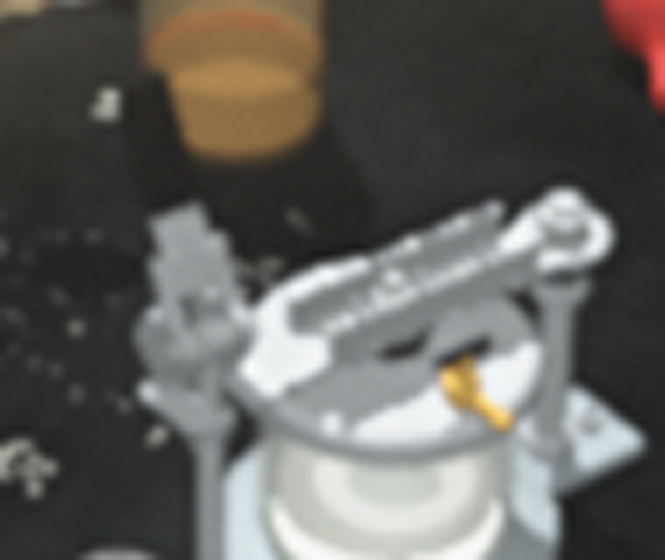

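The crop shows the strap lying over the lid to the stud. Its near edge stays at y = −13 to −16 mm all along, so it is home, and the lever at (190,250) is still up. I'll go above the hub on the lever's −y side.

Request:
step_arm([
  [[0,-30,0,0,0,0,0],[0,-32,0,0,0,0,0],[30,0,0,0,0,0,0],[30,0,0,0,0,0,0],[25,0,0,0,0,0,0],[0,0,25,0,0,0,0],[0,0,25,0,0,0,0],[0,0,22,0,0,0,0],[0,0,0,0,0,0,0]],
])

```text
t: 8.95
tcp_pos: [0.4781, 0.0607, 0.2091]
tcp_rot: [[-0.977, -0.214, -0.007], [-0.214, 0.977, 0.0], [0.006, 0.002, -1.0]]
ft_force: [0.5, 0.6, 1.4]
width: -0.001
grasp_force: 0.0
```

```bash
cat >> h.py <<'E'
def jar():
    o=readout.get_obs();P=o['tcp_pos'];v=np.array(P[:2])-[.561,.0885]
    print('t',o['t'],'jar',(1e3*v@[.976,.218]).round(1),(1e3*v@[-.218,.976]).round(1),(1e3*P[2]).round(1),np.round(o['ft_force'],1))
E
python3 - <<'E'
from h import *
jar()
# corner path -> tcp for half-width 11
for t in(69,60,50,40,30,20,10,0):
    s,c=np.sin(np.radians(t)),np.cos(np.radians(t));print(t,round(78*c-5*s-11,1),round(140+78*s+5*c,1))
E
```

```text
t 8.95 jar -87.0 -9.1 209.1 [0.5 0.6 1.4]
69 12.3 214.6
60 23.7 210.0
50 35.3 203.0
40 45.5 194.0
30 54.0 183.3
20 60.6 171.4
10 64.9 158.5
0 67.0 145.0
```

Request:
step_arm([
  [[0,7,0,0,0,0,0],[0,7,0,0,0,0,0],[0,7,0,0,0,0,0],[0,6,0,0,0,0,0],[0,6,2,0,0,0,0],[0,6,3,0,0,0,0],[0,6,4,0,0,0,0],[0,5,4,0,0,0,0],[0,5,5,0,0,0,0],[0,4,5,0,0,0,0],[0,4,6,0,0,0,0],[0,0,0,0,0,0,0]],
])

```text
t: 10.45
tcp_pos: [0.4665, 0.1224, 0.1826]
tcp_rot: [[-0.977, -0.215, -0.001], [-0.215, 0.977, 0.0], [0.001, 0.0, -1.0]]
ft_force: [0.3, 0.1, 0.3]
width: 0.003
grasp_force: 0.0
```

Run:
```python
from h import *
jar()
```

```text
t 10.45 jar -84.8 53.7 182.6 [0.3 0.1 0.3]
```

Request:
step_arm([
  [[0,3,6,0,0,0,0],[0,3,6,0,0,0,0],[0,2,6,0,0,0,0],[0,1,6,0,0,0,0],[0,1,6,0,0,0,0],[0,0,5,0,0,0,0],[0,0,4,0,0,0,0],[0,0,3,0,0,0,0],[0,0,3,0,0,0,0],[0,0,0,0,0,0,0]],
])

```text
t: 11.7
tcp_pos: [0.4658, 0.1331, 0.1444]
tcp_rot: [[-0.977, -0.215, 0.002], [-0.215, 0.977, 0.002], [-0.002, 0.001, -1.0]]
ft_force: [-19.7, 1.4, 44.9]
width: 0.004
grasp_force: 22.4
```

Run:
```python
from h import *
jar()
```

```text
t 11.7 jar -83.2 64.3 144.4 [-19.7   1.4  44.9]
```

The tip is at z = 144.4 mm, where 145 is expected for a level handle, and it sits on a firm stop. I'll lift off and check.

Request:
step_arm([
  [[0,0,-6,0,0,0,0],[0,0,-15,0,0,0,0],[0,0,-40,0,0,0,0],[0,0,-50,0,0,0,0],[0,40,-40,0,0,0,0],[0,60,0,0,0,0,0],[0,60,0,0,0,0,0],[0,60,0,0,0,0,0],[0,60,0,0,0,0,0],[0,0,0,0,0,0,0],[0,0,0,0,0,0,0]],
])

```text
t: 13.08
tcp_pos: [0.4044, 0.405, 0.2887]
tcp_rot: [[-0.977, -0.215, -0.001], [-0.215, 0.977, -0.001], [0.001, -0.001, -1.0]]
ft_force: [-0.7, -0.2, -0.1]
width: -0.0
grasp_force: 0.0
```

Run:
```python
from h import *
jar()
c=viewer.get_calibration('top');p,d=viewer.snapshot('top');s,_=viewer.snapshot('side')
a=cv2.resize(s[130:260,205:315,::-1],(400,472));b=cv2.resize(p[120:260,170:290,::-1],(400,467))
cv2.imwrite('pics/end.png',np.hstack([a[:467],b]))
v,u=np.mgrid[110:270,150:320];K=np.array([[c['fx'],0,c['cx']],[0,c['fy'],c['cy']],[0,0,1.]])
q=cv2.undistortPoints(np.stack([u.ravel(),v.ravel()],1).astype(float)[:,None],K,np.array([c['k1'],0,0,0.]))[:,0]
W=(np.c_[q,np.ones(len(q))]*d[110:270,150:320].ravel()[:,None]-c['t'])@np.array(c['R'])
x=W[:,:2]-[.561,.0885];J=np.c_[x@[.976,.218],x@[-.218,.976],W[:,2]]*1e3
for lo in range(10,110,15):
    m=(abs(J[:,0]+85)<10)&(J[:,1]>lo)&(J[:,1]<lo+15)&(J[:,2]>60)
    print('handle',lo,m.sum(),np.median(J[m],0).round(1) if m.any() else '')
for lo in range(-75,70,30):
    m=(J[:,0]>lo)&(J[:,0]<lo+30)&(J[:,2]>108)&(J[:,2]<136)&(abs(J[:,1])<30)
    print('strap',lo,m.sum(),np.percentile(J[m][:,1],[5,50,95]).round(1) if m.any() else '')
```

```text
t 13.075 jar -83.8 343.1 288.7 [-0.7 -0.2 -0.1]
handle 10 42 [-84.8  18.4 143.2]
handle 25 47 [-85.   32.8 143.5]
handle 40 44 [-84.4  48.  144. ]
handle 55 47 [-85.3  62.1 144.9]
handle 70 47 [-85.   77.1 144.8]
handle 85 40 [-84.4  92.  144.2]
handle 100 4 [-79.8 100.6 143.2]
strap -75 90 [-13.8  -0.3  13.6]
strap -45 122 [-12.2   0.4  12.6]
strap -15 124 [-12.4   0.1  12.6]
strap 15 118 [-12.5   0.7  13. ]
strap 45 123 [-12.8   0.4  12.9]
```

View pics/end.png

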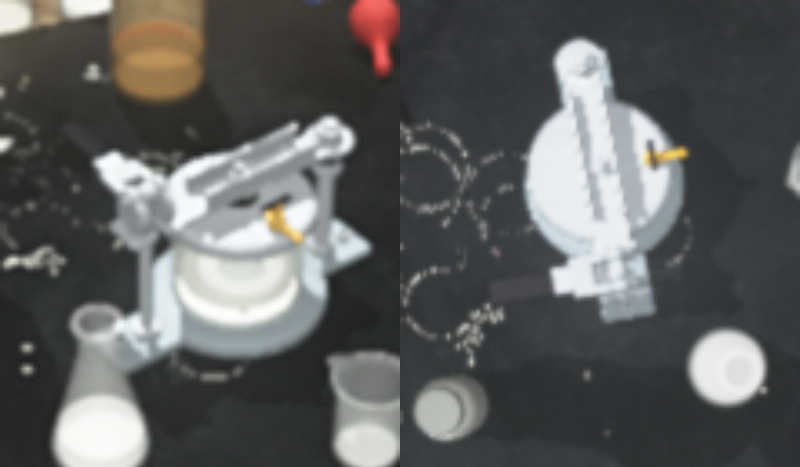

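The right panel shows the strap straight over the lid onto the stud and the handle level towards +y (measured flat at z≈144 mm). The bottle at (445,408) and the flask at (727,367) are in place, and the beaker at (365,420) in the left panel is too. The robot is clear, so I'm handing in.

```bash
python3 -c "
from cell import job
print(job.sign_off())"
```

```text
the job is handed in; nothing more can be done
None
```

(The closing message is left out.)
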